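# Show the labelled wood sample over the drawing book

### The job

Three wooden sample plates stand on edge in three kerfed blocks; find the one with a small notch in a top corner, which marks the end and the side that bear its paper label. Draw it up out of its block, gripping it clear of the label, and present it over the middle of the nearer drawing book, the one on the right, roughly 15 cm above it: lean the plate over so that the labelled face looks upward, at least about half way (45 degrees) towards lying flat, with its long edges level. Finish while still holding it there, still, and leave the other two plates, the folding rule and the walnut offcut where they are.

Things in the scene. Friction and masses are not known exactly. Their poses are not given: they have to be found in the camera images.
- sample: Wanted plate: light wood, 100 long (x) x 10 thick (y) x 50 mm high (z), about 50 g; z up as it stands. Origin: centre of its lower edge. A notch 14 long x 13 mm deep is cut from the top corner at its -x end. The paper label is at that end, on the +y face only (facing it, the notch is upper right), x -46 to -16, z 4 to 33 mm. Stands loosely in a block, its top 57 mm above the table.
- label (a point): Centre of the label's surface on the sample, at x -31, y +5, z 18.5 mm in the sample's frame (same axes).
- blank_1: Same wood, size (100 x 10 x 50 mm) and frame as the sample, but all four corners square and no label; stands in its own kerfed block. Not wanted; leave alone.
- blank_2: Same wood, size (100 x 10 x 50 mm) and frame as the sample, but all four corners square and no label; stands in its own kerfed block. Not wanted; leave alone.
- stand_1: Fixed dark wooden block holding one plate: base 92 x 60 x 7 mm, and on it two cheeks 80 long, 18 thick, tops at 25 mm, outer faces 48 mm apart, with a kerf 11.5 mm wide along the block's x between them. The plate stands in the kerf on the base, at 7 mm height. Origin: centre of the underside. This one holds the sample.
- stand_2: Block like stand_1; it holds blank_1.
- stand_3: Block like stand_1; it holds blank_2.
- book: The nearer of two drawing books, to the right: closed, lying flat, fixed, 166 (x) x 246 (y) x 17 mm, cream cover with a dark green spine. Origin: centre of the underside; nothing stands on it.
- rule: Folded wooden rule, 27 x 150 x 16 mm, lying on the table; leave alone. Origin: centre of the underside.
- offcut: Walnut offcut, a dark bar 28 x 110 x 14 mm, lying on the table; leave alone. Origin: centre of the underside.

How it is judged:
On the way:
1. the notched sample is drawn up clear of its block, in the fingers (contact force between the fingers and sample above 1 N and height (world z) of sample above 0.05 m and contact force between sample and stand_1 below 0.05 N), for 0.2 s.
At the end, for the whole second after the job is handed in: Fingers alone hold the notched plate, still, grip centre over 47 mm from the label's end; labelled face within 57 deg of facing up, long edges within 20 deg of level, label centre within 70 mm of the book's centre and 100-260 mm high. Blanks upright and moved < 20 mm, rule and offcut < 30 mm (contact force between the fingers and sample above 1 N and angle between sample's own y axis and vertical below 1 rad and angle between sample's own x axis and vertical between 1.22 and 1.92 rad and x of the grasp point in the frame of sample above -0.003 m and horizontal distance between label and book below 0.07 m and height (world z) of label between 0.1 and 0.26 m and contact force between sample and book below 0.05 N and linear speed of sample below 0.02 m/s and angular speed of sample below 0.2 rad/s and distance of each of blank_1, blank_2 from where it was at the start of the episode below 0.02 m and angle between each of blank_1, blank_2's own z axis and vertical below 0.3 rad and distance of each of rule, offcut from where it was at the start of the episode below 0.03 m); the arm keeps its last pose, push and grip.
It fails at once if a blank plate, the folding rule or the walnut offcut is disturbed (not (distance of blank_1 from where it was at the start of the episode below 0.02 m) or not (angle between blank_1's own z axis and vertical below 0.3 rad) or not (distance of blank_2 from where it was at the start of the episode below 0.02 m) or not (angle between blank_2's own z axis and vertical below 0.3 rad) or not (distance of rule from where it was at the start of the episode below 0.03 m) or not (distance of offcut from where it was at the start of the episode below 0.03 m)).
It also fails if it takes over 40 s, if anything falls off the work surface, if the arm or the gripper's body presses on something with over 40 N, if the wrist force passes 120 N, or if a joint passes its speed limit or range.

### The arm

A 7-joint arm with a two-finger parallel gripper is mounted at the origin on a cart in front of the work surface, level with it; the furniture and walls round the work are solid. World frame = base frame: x ahead of the robot, y to its left, z up, the work surface at z = 0. Lengths are in m, angles in rad, forces in N, time in s.
With the tool pointing down it reaches from about 0.4 to 0.85 m from the base axis. Payload 6.9 kg.
Tool frame: the origin (TCP) lies midway between the tips of the shut fingers; the grasp point (between the pads) lies behind it (ctrl.pinch_z is the z of the grasp point in the tool frame, in m); z points along the fingers, y is the line along which they close (so a half turn about z gives the same grasp; the last joint's range is limited). The gripper opens to 85 mm and grips with 20 to 120 N. Pads are 22 mm wide; open, the fingers measure 114 mm over their backs; the gripper's body (76 mm by 85 mm) begins 54 mm behind the grasp point. The pads swing forward as they close: fully open they stand 13 mm farther back than shut.
Start: joints at [-1.242, 0.507, -0.238, 1.5, 0.126, 1.149, -0.155], TCP at [0.139, 0.609, 0.231] pointing down, gripper open.
Joint ranges: [-3.08, 3.08], [-0.24, 2.05], [-1.43, 1.35], [0, 2.5], [-1.52, 4.66], [0.17, 1.96], [-2.89, 2.89]. Speed limits (rad/s): [2.39, 2.39, 3.14, 3.14, 3.14, 3.14, 3.14].

### API

Orientations are given as a unit quaternion [w, x, y, z].
In Python, from station import ctrl, get_state, vision, ticket, models gives the robot as it stands. Calls block until the motion is done:
- ctrl.movep(position, orientation): joint-space move of the TCP to a pose.
- ctrl.movel(position, frame=None, max_speed=0.15): straight line of the TCP; frame=None keeps the orientation; max_speed is the mean speed in m/s.
- ctrl.set_joints(angles): joint-space move.
- ctrl.ungrasp() and ctrl.close_gripper(force=None): open the fingers fully, or close them until they stop; force is the grip in N (None keeps the last).
- ctrl.pause(seconds).
- ctrl.ik(position, orientation): joint angles nearest the present ones, or None.
- get_state(): the state.
- vision.grab_frame(name): name is "scene" or "top" or "wrist"; returns (picture, depth): 420x560x3 uint8, blue, green, red; 420x560 float32, m along the optical axis (not along the pixel's ray), 0 where there is no reading.
- vision.camera_info(name): a dict with "mtx" (3x3 intrinsics, pixels), "R" (3x3) and "t" (3): a world point X has camera coordinates R X + t; the wrist camera has in their place "hand_eye" (4x4, takes a point from camera to tool coordinates, whose origin is the TCP and whose axes are the flange's). Camera axes: x right, y down, z forward; pixel columns grow to the right and rows downward; lengths in m; the calibration is good to about 2 mm. A picture is of the moment at which its call begins: read the wrist's pose just before it. camera_info takes no time and is no camera call.
A pose or a line that the arm cannot do raises ctrl.Unreachable and nothing moves.
- ticket.close_job(): hands the job in; it is judged then, once.
Trained networks look in the newest picture that a camera, given by its name, has taken for a name from the list of things; names that differ only in an ending like _2 or _b are one class to them, and where a whole thing is asked for, a point or a joint stands for the part that bears it (a point fixed in the world has none). Each returns a list of dicts, best first, with "p" (0 to 1); they miss things now and then, are a little off and sometimes report something else, mostly with a low value. They report only what shows in the picture. A call takes as long as a camera call.
- models.recognise(camera, target): "point" ([column, row] in pixels, amid what is visible of it).
- models.masks_of(camera, target): "mask" (420x560 bool, what is visible of it) and "point" ([column, row] in pixels, amid what is visible of it).
The state is a dict: "time": time; "qpos": joint angles; "qd": joint speeds; "tau": joint torques, N m; "tcp_pos": TCP position; "eef_rot": TCP orientation; "contact_force": force on the tool from outside, world axes, zero at the start; "wrist_torque": the same for the moment, N m; "width": finger opening in m; "gripper_force": force on a finger pad.
Only numpy, scipy, OpenCV 4.12 (cv2) and the standard library are available. Lean on these libraries where they do the work, as an engineer would, in place of code of your own. Each camera call takes 0.05 s, during which the arm holds its last target. There are 200 camera calls.

## Working session

There is one attempt and no reset: what is moved stays moved. The work goes in short steps, each a Python script; the robot and the scene stay as the last script left them, time stands still between calls to the robot, and variables do not carry over. Pictures are saved under pics/ and viewed, at most 10 in all, crops included, and the job is handed in when it is done.

```bash
mkdir -p pics; ls; python3 - <<'E'
from station import ctrl, get_state, vision, ticket, models
import cv2, numpy as np
s=get_state(); print(s); print(ctrl.pinch_z)
ims=[]
for n in("scene","top"):
    p,d=vision.grab_frame(n); cv2.imwrite(f"pics/{n}0.png",p); np.save(f"{n}_d.npy",d)
    print(n,vision.camera_info(n))
    for t in("sample","blank_1","stand_1","book","rule","offcut","label"):
        print(t,[(np.round(r["point"]),round(r["p"],2)) for r in models.recognise(n,t)])
print(vision.camera_info("wrist"))
E
```

```text
pics
station.py
{'time': 0.0, 'qpos': array([-1.2414901 ,  0.50838664, -0.23754751,  1.50117291,  0.12570431,
        1.14888849, -0.15479935]), 'qd': array([-4.00188276e-04,  3.20524498e-06, -1.51975057e-03, -1.29668488e-03,
       -1.21739281e-03,  4.45648412e-04,  4.73887268e-04]), 'tau': array([-3.45007620e-04, -6.20603871e+01, -2.18664810e+00, -2.49652898e+01,
        1.28093082e-02,  1.20383259e-02, -1.22767605e-05]), 'tcp_pos': array([0.13866374, 0.60889006, 0.23038633]), 'eef_rot': array([-9.22052400e-05,  1.11647717e-01,  9.93747412e-01, -9.27099594e-04]), 'contact_force': array([-0.44526155, -0.2816866 , -0.10579655]), 'wrist_torque': array([0.0192918 , 0.01496709, 0.01593197]), 'gripper_force': 0.0, 'width': 0.08551303032666967}
-0.0187
scene {'mtx': array([[406.02430864,   0.        , 277.29158352],
       [  0.        , 406.02430864, 204.03516638],
       [  0.        ,   0.        ,   1.        ]]), 'R': array([[-0.9046351 , -0.42589633,  0.01573679],
       [-0.25198716,  0.50473048, -0.8256813 ],
       [ 0.3437118 , -0.75090576, -0.56391732]]), 't': array([0.36050035
[... 961 characters left out ...]
.]), 0.34)]
book [(array([366., 189.]), 0.81)]
rule [(array([316., 106.]), 0.68), (array([262., 159.]), 0.36)]
offcut [(array([323., 299.]), 0.95)]
label [(array([261., 154.]), 0.65)]
{'mtx': array([[351.78472945,   0.        , 278.75787473],
       [  0.        , 351.78472945, 206.72700348],
       [  0.        ,   0.        ,   1.        ]]), 'hand_eye': array([[-1.13489800e-03, -9.53013851e-01, -3.02924597e-01,
         7.70655506e-02],
       [ 9.99999341e-01, -1.13340317e-03, -1.80732523e-04,
         1.45243115e-03],
       [-1.71095102e-04, -3.02924603e-01,  9.53014510e-01,
        -1.42800415e-01],
       [ 0.00000000e+00,  0.00000000e+00,  0.00000000e+00,
         1.00000000e+00]])}
```

View pics/scene0.png

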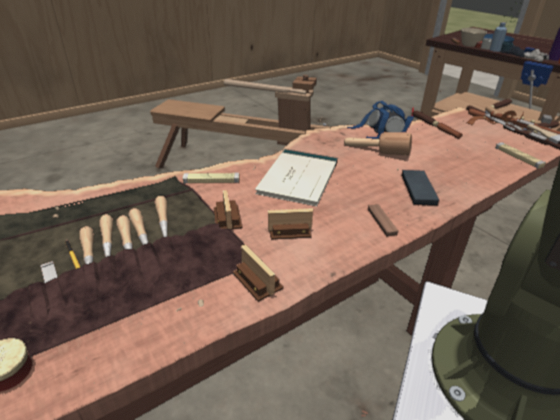

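View pics/top0.png

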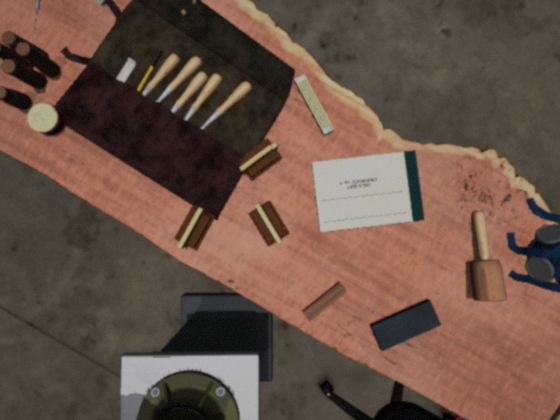

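The scene view shows plates at (227,210), (290,222) and (258,268). In the top view they are at (259,157), (269,223) and (193,228), and the book is at (366,189). The notch isn't resolved at this size, so I'll enlarge.

```bash
cat > h.py <<'E'
import numpy as np, cv2
from station import ctrl, get_state, vision, ticket, models
from scipy.spatial.transform import Rotation as Ro
def ray_z(n,uv,z):
    c=vision.camera_info(n); R=c["R"];o=-R.T@c["t"]; d=R.T@np.linalg.solve(c["mtx"],[uv[0],uv[1],1.]); return o+d*(z-o[2])/d[2]
def cloud(n,d):
    c=vision.camera_info(n); v,u=np.mgrid[:420,:560]; r=np.stack([u,v,np.ones_like(u)],-1)@np.linalg.inv(c["mtx"]).T
    return (r*d[...,None]-c["t"])@c["R"]
E
python3 - <<'E'
from h import *
a=cv2.imread("pics/scene0.png")[185:305,200:320]; b=cv2.imread("pics/top0.png")[130:260,160:300]
f=lambda x:cv2.resize(x,(400,400*x.shape[0]//x.shape[1]),interpolation=cv2.INTER_CUBIC)
a,b=f(a),f(b); h=max(len(a),len(b)); o=np.zeros((h,800,3),np.uint8); o[:len(a),:400]=a;o[:len(b),400:]=b; cv2.imwrite("pics/c1.png",o)
for p in[(259,157),(269,223),(193,228)]: print(p,ray_z("top",p,.057))
X=cloud("top",np.load("top_d.npy"));
for p in[(366,189),(313,163),(323,231),(412,152),(424,220)]: print(p,ray_z("top",p,.017),X[p[1],p[0]])
# plate tops from depth
m=((X[...,2]>.045)&(X[...,2]<.065)).astype(np.uint8)
n,l,st,c=cv2.connectedComponentsWithStats(m)
for i in range(1,n):
    if st[i,4]>25:
        r=cv2.minAreaRect(X[l==i][:,:2].astype(np.float32)*1000); print(np.round(c[i]),st[i,4],r, X[l==i].mean(0))
E
```

```text
(259, 157) [ 0.60408952 -0.16576343  0.057     ]
(269, 223) [ 0.45686223 -0.18756514  0.057     ]
(193, 228) [ 0.44669144 -0.01959286  0.057     ]
(366, 189) [ 0.53448033 -0.41318145  0.017     ] [ 0.53457552 -0.41346792  0.01573902]
(313, 163) [ 0.59593287 -0.28991689  0.017     ] [ 0.59577016 -0.28981437  0.01813281]
(323, 231) [ 0.43724528 -0.31176868  0.017     ] [ 0.43722076 -0.31185569  0.01624155]
(412, 152) [ 0.62104817 -0.52264773  0.017     ] [ 0.62126918 -0.52309698  0.01571114]
(424, 220) [ 0.46153874 -0.547477    0.017     ] [ 0.46154645 -0.54693944  0.01842933]
[33. 46.] 27 ((858.9598388671875, 342.8768615722656), (14.922094345092773, 3.804377317428589), 24.231252670288086) [0.85833177 0.34300835 0.05448096]
[17. 57.] 76 ((837.3075561523438, 379.4122009277344), (30.20403289794922, 12.751710891723633), 10.283347129821777) [0.83238306 0.3782217  0.05607426]
[44. 64.] 107 ((817.8143310546875, 319.51385498046875), (18.065555572509766, 34.65584945678711), 56.59407043457031) [0.81609356 0.31790644 0.05514996]
[30. 76.] 109 ((790.5404052734375, 350.6505432128906), (17.17408752
[... 620 characters left out ...]
, 99.23406219482422), 60.61187744140625) [ 0.4469436  -0.01296706  0.05565299]
[550. 239.] 226 ((417.3542785644531, -825.0584716796875), (29.44639778137207, 53.866943359375), 29.522001266479492) [ 0.41683036 -0.81584948  0.05421686]
[545. 269.] 542 ((355.8733215332031, -809.0780639648438), (100.27928161621094, 52.894126892089844), 18.40107536315918) [ 0.35159548 -0.80002288  0.0558623 ]
[487. 277.] 746 ((326.4207458496094, -679.564697265625), (62.97249984741211, 91.71501159667969), 89.39735412597656) [ 0.3345872  -0.67030326  0.05732715]
[189. 406.] 371 ((53.06611633300781, -2.7353134155273438), (131.49954223632812, 43.47333908081055), 87.85357666015625) [ 0.06057476 -0.01134163  0.05422312]
```

View pics/c1.png

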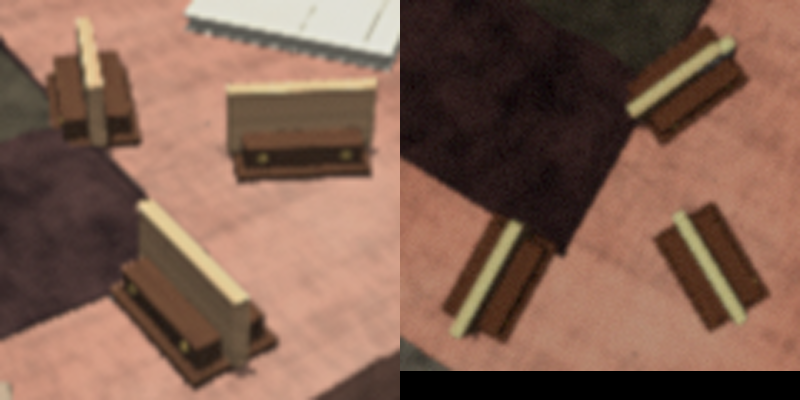

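The notched plate is the one at top (256,158). Its raised edge is only 85 mm long, and the notch is at the (+x,-y) end, at top ~(272,145). The other two raised edges are 99 mm, so those plates are the blanks. Next I'll check IK for the pick and for the presenting poses.

```bash
cat >> h.py <<'E'
C=np.array([.6064,-.1643]); PSI=np.deg2rad(126.4)   # plate centre, heading of plate +x
BOOK=np.array([.529,-.418]); GX=.022; GZ=.042       # grasp point in plate frame
Z=np.array([0,0,1.])
def plate_R(psi,a):   # plate axes: heading psi, leaned by a (label face up)
    x=np.array([np.cos(psi),np.sin(psi),0]); yh=np.cross(Z,x)
    y=np.cos(a)*yh+np.sin(a)*Z; return np.c_[x,y,np.cross(x,y)]
def tool_R(P,s):      # tool z = -plate z, tool y = s*plate y
    y=s*P[:,1]; z=-P[:,2]; return np.c_[np.cross(y,z),y,z]
def quat(R): return Ro.from_matrix(R).as_quat()[[3,0,1,2]]
def tcp(grasp,R): return grasp-R[:,2]*ctrl.pinch_z
def pick(s,z,C=C,PSI=PSI):
    P=plate_R(PSI,0); R=tool_R(P,s); g=np.r_[C,0]+P[:,0]*GX; g[2]=z; return tcp(g,R),quat(R)
def present(s,psi,a,zl=.175):
    P=plate_R(psi,a); R=tool_R(P,s); g=np.r_[BOOK,zl]+P@(np.array([GX,0,GZ])-[-.031,.005,.0185]); return tcp(g,R),quat(R)
E
python3 - <<'E'
from h import *
np.set_printoptions(precision=2,suppress=True)
for s in(1,-1):
    print(s,[ctrl.ik(*pick(s,z)) for z in(.2,.12,.049)])
    for a in(45,55):
        for psi in range(0,360,20):
            q=ctrl.ik(*present(s,np.deg2rad(psi),np.deg2rad(a)))
            if q is not None: print(s,a,psi,np.array(q))
E
```

```text
1 [array([-0.39,  0.79,  1.15,  1.62, -0.75,  1.24, -1.6 ]), array([-0.38,  0.9 ,  1.15,  1.71, -0.9 ,  1.15, -1.47]), array([-0.31,  0.91,  0.95,  1.77, -0.91,  0.96, -1.48])]
1 45 0 [ 1.03  1.18 -0.83  0.63  0.07  1.92  2.04]
1 45 100 [ 0.03  1.2   1.15  0.95 -0.34  1.86 -2.03]
1 45 120 [-0.14  1.12  1.15  1.25 -0.22  1.49 -1.79]
1 45 140 [-0.29  1.03  1.15  1.54 -0.13  1.1  -1.59]
1 45 160 [-0.38  0.93  1.15  1.81 -0.07  0.69 -1.38]
1 45 180 [-0.18  0.62  0.7   2.04  0.89  0.45 -2.  ]
1 45 200 [ 0.11  0.48  0.41  2.2   1.83  0.36 -2.53]
1 45 220 [ 0.92  0.45 -0.44  2.25  2.24  0.49 -2.42]
1 45 240 [ 1.39  0.55 -0.83  2.19  2.45  0.31 -2.1 ]
1 45 260 [ 1.39  0.58 -0.62  2.03 -1.43  0.19  2.14]
1 45 280 [ 1.06  0.62 -0.04  1.8  -1.15  0.78  2.09]
1 45 300 [ 1.05  0.73 -0.04  1.53 -0.9   1.07  2.08]
1 45 320 [ 1.01  0.86 -0.04  1.25 -0.74  1.37  2.13]
1 45 340 [ 1.01  0.99 -0.24  0.94 -0.48  1.62  2.13]
1 55 120 [-0.15  1.21  1.15  1.18 -0.12  1.57 -1.84]
1 55 140 [-0.32  1.12  1.15  1.52 -0.02  1.12 -1.7 ]
1 55 160 [-0.43  1.02  1.15  1.83  0.1   0.66 -1.6 ]
1 55 180 [ 0.28  0.59 -0
[... 1276 characters left out ...]
 -1.34  1.86 -0.71]
-1 45 340 [ 0.67  1.08  0.75  0.95 -1.15  1.95 -0.67]
-1 55 120 [0.09 0.98 0.37 1.18 0.42 1.66 0.83]
-1 55 140 [0.01 0.84 0.33 1.51 0.63 1.33 0.84]
-1 55 160 [-0.04  0.72  0.31  1.82  0.92  1.02  0.78]
-1 55 180 [-0.05  0.63  0.37  2.1   1.37  0.73  0.59]
-1 55 200 [0.13 0.55 0.29 2.31 2.13 0.66 0.21]
-1 55 220 [ 0.47  0.51  0.15  2.4   2.88  0.71 -0.01]
-1 55 240 [ 1.51  0.71 -1.03  2.33  2.7   0.66  0.9 ]
-1 55 260 [ 1.75  0.89 -1.22  2.13  2.49  0.23  1.57]
-1 55 280 [ 0.87  0.71  0.36  1.87 -1.52  1.13 -0.71]
-1 55 300 [ 0.7   0.92  0.75  1.57 -1.45  1.64 -0.7 ]
-1 55 320 [ 0.72  1.04  0.75  1.24 -1.34  1.87 -0.7 ]
-1 55 340 [ 0.84  1.1   0.36  0.88 -1.    1.92 -0.78]
```

Option s=-1, psi≈140°, lean 50–55° sits close to the pick configuration in joint space. I'll move to hover and check with the wrist camera.

```bash
python3 - <<'E'
from h import *
ctrl.movep(*pick(-1,.2)); ctrl.pause(.3)
s=get_state(); p,d=vision.grab_frame("wrist"); c=vision.camera_info("wrist")
cv2.imwrite("pics/w1.png",p)
T=np.eye(4);T[:3,:3]=Ro.from_quat(np.r_[s["eef_rot"][1:],s["eef_rot"][0]]).as_matrix();T[:3,3]=s["tcp_pos"]
T=T@c["hand_eye"]; v,u=np.mgrid[:420,:560]
X=(np.stack([u,v,np.ones_like(u)],-1)@np.linalg.inv(c["mtx"]).T*d[...,None])@T[:3,:3].T+T[:3,3]
m=((X[...,2]>.05)&(X[...,2]<.064)&(d>0)&(np.linalg.norm(X[...,:2]-C,axis=-1)<.09)).astype(np.uint8)
n,l,st,ce=cv2.connectedComponentsWithStats(m)
for i in range(1,n):
    if st[i,4]>100: print(np.round(ce[i]),st[i],cv2.minAreaRect(X[l==i][:,:2].astype(np.float32)*1000),X[l==i].mean(0))
for t in("sample","label"): print(t,[(np.round(r["point"]),round(r["p"],2)) for r in models.recognise("wrist",t)])
print(s["time"],s["tcp_pos"],pick(-1,.2))
E
```

```text
[279. 211.] [ 273  161   13  103 1266] ((602.905029296875, -156.57095336914062), (9.563543319702148, 85.9511947631836), 36.607723236083984) [ 0.60137548 -0.15419973  0.0570949 ]
sample [(array([274., 210.]), 0.78)]
label [(array([279., 210.]), 0.94)]
4.1917 [ 0.59339649 -0.1463803   0.18129165] (array([ 0.59334478, -0.14659234,  0.1813    ]), array([-0.        ,  0.45087754,  0.89258582, -0.        ]))
```

View pics/w1.png

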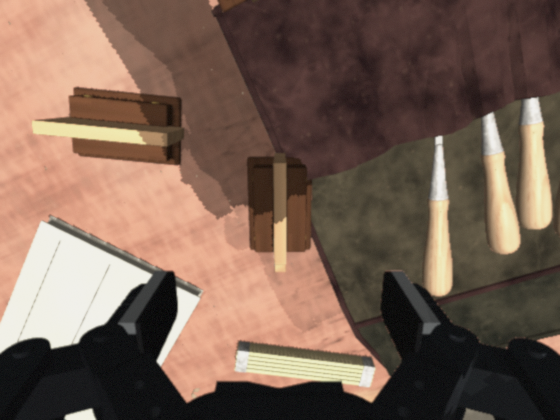

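The wrist view shows the plate from about (279,155) to (279,270), with the book at left and the rule at the bottom. I'll confirm which end is notched from the height profile along the plate.

```bash
python3 - <<'E'
from h import *
s=get_state(); p,d=vision.grab_frame("wrist"); c=vision.camera_info("wrist")
T=np.eye(4);T[:3,:3]=Ro.from_quat(np.r_[s["eef_rot"][1:],s["eef_rot"][0]]).as_matrix();T[:3,3]=s["tcp_pos"]
T=T@c["hand_eye"]; v,u=np.mgrid[:420,:560]
X=(np.stack([u,v,np.ones_like(u)],-1)@np.linalg.inv(c["mtx"]).T*d[...,None])@T[:3,:3].T+T[:3,3]
P=plate_R(PSI,0); L=(X-np.r_[C,0])@P
for r in range(148,280,4): print(r,np.round(L[r,280]*1000,1))
m=(abs(L[...,0])<.035)&(abs(L[...,1])<.012)&(L[...,2]>.05)
for x in(-.03,0,.03): k=m&(abs(L[...,0]-x)<.005); print(x,np.round([L[k][:,1].min(),L[k][:,1].max()],4))
cv2.imwrite("pics/w2.png",cv2.resize(p[140:285,215:345],(650,580),interpolation=cv2.INTER_CUBIC))
E
```

```text
148 [54.6 -2.6  5.9]
152 [51.2 -2.6  7.4]
156 [50.9 -2.5 27.1]
160 [51.  -2.4 47.3]
164 [49.9 -2.4 58.2]
168 [46.4 -2.4 56.3]
172 [43.4 -2.4 56.7]
176 [40.3 -2.4 57. ]
180 [37.  -2.4 56.5]
184 [34.  -2.4 57.2]
188 [30.4 -2.4 56. ]
192 [27.3 -2.4 56.6]
196 [24.4 -2.4 57.8]
200 [21.2 -2.4 58. ]
204 [17.8 -2.4 57.8]
208 [14.6 -2.4 58.2]
212 [11.  -2.4 57.6]
216 [ 7.6 -2.4 57.4]
220 [ 4.5 -2.4 58.3]
224 [ 0.6 -2.4 56.9]
228 [-2.5 -2.4 57.9]
232 [-6.2 -2.4 57.3]
236 [-9.4 -2.4 58.2]
240 [-13.5  -2.4  56.8]
244 [-17.2  -2.4  56.5]
248 [-20.6  -2.4  57. ]
252 [-24.2  -2.4  56.9]
256 [-27.9  -2.4  56.8]
260 [-31.4  -2.4  57.3]
264 [-41.7  -2.4  44.1]
268 [-45.5  -2.4  44.4]
272 [-73.5  -2.6  -0.7]
276 [-77.9  -2.6  -0.2]
-0.03 [-0.0066  0.0027]
0 [-0.0064  0.0025]
0.03 [-0.012  0.012]
```

View pics/w2.png

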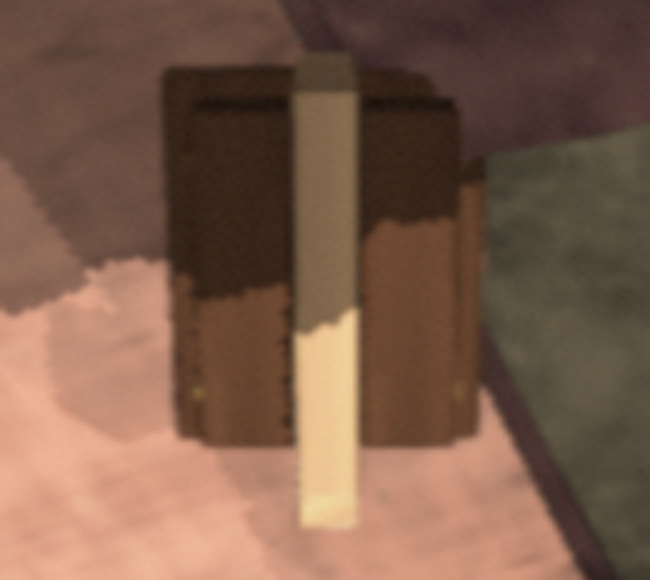

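The profile confirms the notch at the -x end, with a 44 mm step from x -32 to -48. The plate sits about 2 mm off sideways, so I'll correct for that, then pick and lift.

```bash
cat >> h.py <<'E'
C=C-.002*plate_R(PSI,0)[:2,1]
E
python3 - <<'E'
from h import *
p,q=pick(-1,.12,C); ctrl.movep(p,q)
ctrl.movel(pick(-1,.049,C)[0],max_speed=.08)
s=get_state(); print(s["tcp_pos"],s["contact_force"])
ctrl.close_gripper(50); ctrl.pause(.3)
s=get_state(); print(s["width"],s["gripper_force"],s["contact_force"])
ctrl.movel(pick(-1,.075,C)[0],max_speed=.05)
s=get_state(); print(s["width"],s["gripper_force"],s["contact_force"])
ctrl.movel(pick(-1,.2,C)[0],max_speed=.12); ctrl.pause(.4)
s=get_state(); print(s["width"],s["gripper_force"],s["contact_force"],s["time"])
E
```

```text
[ 0.5953008  -0.14559515  0.03074353] [0.09654455 0.46491149 0.00481882]
0.009193843694783536 49.75597858428955 [-2.45389813 -1.01709062  3.75348687]
0.009195474939469948 49.14972960948944 [-0.18367618 -0.44169003  0.38782131]
0.009040526899998173 49.143986105918884 [ 0.22560061 -0.45583242  0.83844897] 9.0833
```

```bash
python3 - <<'E'
from h import *
ctrl.movep(*present(-1,np.deg2rad(140),np.deg2rad(54))); ctrl.pause(.8)
s=get_state(); print(s["width"],s["gripper_force"],s["contact_force"],s["time"],s["tcp_pos"],np.abs(s["qd"]).max())
p,d=vision.grab_frame("scene"); a=p[100:260,200:400]
p2,d2=vision.grab_frame("top"); b=p2[110:270,270:470]
cv2.imwrite("pics/f.png",np.vstack([cv2.resize(x,None,fx=1.8,fy=1.8) if 0 else cv2.resize(x,(375,300)) for x in(a,b)]))
np.set_printoptions(precision=3,suppress=True)
for n,dd in(("scene",d),("top",d2)):
    X=cloud(n,dd)
    for t in("label","sample"):
        for r in models.masks_of(n,t)[:1]:
            Y=X[r["mask"]&(dd>0)]; med=np.median(Y,0); Y=Y[np.linalg.norm(Y-med,axis=1)<.07]
            w=np.linalg.svd(Y-Y.mean(0),full_matrices=False)[2]
            print(n,t,r["point"],r["p"],len(Y),med,"axis",w[0],"normal",w[2])
print(plate_R(np.deg2rad(140),np.deg2rad(54)))
E
```

```text
0.009245502092546497 49.19422209262848 [ 0.10766812 -0.76858284 -0.8635908 ] 10.8333 [ 0.49276883 -0.37868001  0.17370806] 0.0038497100486742227
scene label [311.7, 127.4] 0.44 154 [ 0.487 -0.363  0.184] axis [-0.925  0.275 -0.26 ] normal [ 0.361  0.43  -0.828]
scene sample [307.4, 126.3] 0.59 145 [ 0.486 -0.359  0.186] axis [-0.917  0.326 -0.231] normal [ 0.359  0.42  -0.834]
top label [377.5, 191.8] 0.88 873 [ 0.515 -0.398  0.178] axis [-0.777  0.63  -0.011] normal [-0.356 -0.424  0.833]
top sample [379.8, 194.4] 0.81 834 [ 0.514 -0.396  0.179] axis [-0.775  0.632 -0.014] normal [-0.356 -0.419  0.835]
[[-0.766 -0.378  0.52 ]
 [ 0.643 -0.45   0.62 ]
 [ 0.     0.809  0.588]]
```

View pics/f.png

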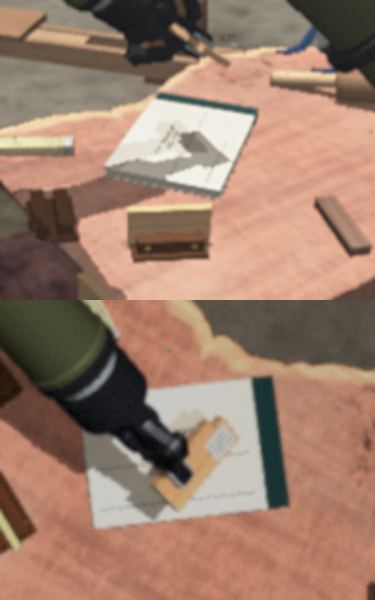

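The final picture shows the plate leaned over the book with the paper label facing up (crop ~(220,440)). Its normal is about 33° from vertical, the long axis is level, and it's held at 49 N. I'm handing it in.

```bash
python3 -c "
from h import *
print(ticket.close_job()); s=get_state(); print(s['time'],s['width'],s['gripper_force'])"
```

```text
the job is handed in; nothing more can be done
None
the job is handed in; nothing more can be done
```

The notched sample was drawn from its block and the job handed in with it held still over the right-hand book, label face about 33° from facing straight up, label about 17 cm above the table (designed pose) and long edges level; the verdict was not shown.

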